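Refit the coin box in an opened laundry coin meter

TASK

Take the steel coin box by its handle, set it down flat in the mouth of the opened coin meter, and slide it in gently until the sprung pawl clicks behind the box's side lug and keeps it in against the ejector, without ramming the ejector against its stop. Then let go, and leave the other things on the table where they are.

Things in the scene. Friction and masses are not known exactly. Their poses are not given: they have to be found in the camera images.
- coin_box: Closed steel coin box, 100 mm long (its x), 60 mm wide (its y), 40 mm high, 0.24 to 0.4 kg, loose, standing on the table beside a cup. Origin: centre of its underside; +x is the end that goes in first, the end nearer its side lug; start yaw within 0.5 rad of straight ahead.
- handle (a point): Middle of the coin box's black handle bar, 69 mm above its underside. The bar runs along the box's x on two posts: 64 mm long, 14 mm wide (y), 14 mm high, with 22 mm free below it. Pushing the box by this handle is fine.
- lug (a point): Rear face of the steel lug that sticks out 12 mm from the box's left (+y) side: at box x = +12 mm. The lug is 14 mm long (its front face is at x = +26 mm) and lies 28 to 38 mm above the box's underside.
- case: The opened coin meter, fixed: a grey base plate 8 mm thick, its top the channel's floor (x = -165 to 125 mm, y = -45 to 72 mm), and at its far end a grey block 70 mm high. Origin: on the table under the channel's centre line. x runs along the channel, +x the way in (away from the robot, within 0.3 rad), y left, z up.
- mouth (a point): Middle of the 83 mm wide mouth of the guides, on the floor: case x = -71 mm, 8 mm above the table. The guides narrow to the parallel walls at x = -40 mm; before the mouth is bare floor. Set down with its origin at case x = -105 mm, the box has its front end among the flared guides and is still well short of the pawl.
- walls (a point): On the floor midway between the two parallel steel guide walls (case x = 5 mm): 63 mm apart inside, 4 mm thick, 24 mm high above the floor, from case x = -40 to 50 mm. The handle stands clear above them and above the pawl.
- pawl_side (a point): Left of the left wall, where the pawl works, about mid-way along it. The pawl is a 36 mm steel finger on an upright pin; it slants inwards and away from the mouth over the wall, 34 to 49 mm above the table, sprung inwards. The lug pushes it aside (under 5 N more push) for some 20 mm; once the lug's rear face is past its tip it snaps in and blocks the way back.
- home (a point): On the floor, where the box's origin is at the click IF the catch is clamped at mid-range (case x = 18 mm). Pawl and ejector sit on one dark steel carriage clamped up to 14 mm nearer or farther along x, differently on every meter and not measured: the depth has to be felt. The box meets the ejector 9 mm before the click and its hard stop 5 mm after it.
- ejector (a joint): How far the ejector, a sprung steel plate 34 mm wide across the channel's end, is pressed in (m): 0 free, 0.009 with the box caught, 0.014 at its hard stop. Spring 3 N at 0, 9 N at 0.014; sliding friction adds 1 to 3 N, more if the box is pressed down; at the stop the force rises steeply. Let go before the click, it drives the box back. Never press the box on it with over 25 N.
- scoop_cup: Bystander, to be left alone: white plastic measuring cup, 68 mm wide, 70 mm high, open top, standing. Origin: centre of its underside.
- detergent: Bystander, to be left alone: blue detergent bottle, 84 mm wide, 220 mm high, standing. Origin: centre of its underside.
- screwdriver: Bystander, to be left alone: screwdriver lying flat to the left of the meter.
- cam_lock: Bystander, to be left alone: small brass lock barrel, 26 mm wide, 30 mm high, standing to the right of the meter. Origin: centre of its underside.
- sheet_carton: Bystander, to be left alone: cardboard carton, 70 x 120 x 100 mm high. Origin: centre of its underside.
- stain_jar: Bystander, to be left alone: jar, 70 mm wide, 90 mm high, standing. Origin: centre of its underside.
There are look-alikes about, which are no part of the job. Leave any purple look-alike of the coin_box alone.

How it is judged (in metres and radians):
On the way:
1. the coin box stands flat and straight on the channel's floor at the mouth, not yet at the pawl (z of coin_box in the frame of case between 0.005 and 0.012 m and angle between the x axis of coin_box and the x axis of case, either way round below 0.06 rad and angle between coin_box's own z axis and vertical below 0.06 rad and y of coin_box in the frame of case between -0.01 and 0.01 m and x of coin_box in the frame of case between -0.125 and -0.025 m), for 0.2 s.
At the end, for the whole second after the job is handed in: The coin box lies in the channel, let go and at rest, flat on the floor (within 4 mm) and straight (within 0.06 rad), caught by the pawl so that it keeps the ejector pressed in by more than 6 mm (y of coin_box in the frame of case between -0.004 and 0.004 m and z of coin_box in the frame of case between 0.005 and 0.012 m and angle between the x axis of coin_box and the x axis of case, either way round below 0.06 rad and angle between coin_box's own z axis and vertical below 0.06 rad and x of coin_box in the frame of case between -0.004 and 0.042 m and value of joint ejector above 0.006 m and linear speed of coin_box below 0.01 m/s and contact force between the fingers and coin_box below 0.1 N); the robot touches nothing.
It fails at once if the box pressed against the ejector with more than 25 N (contact force between coin_box and ejector above 25 N).
It fails at once if another thing on the table moved by more than 30 mm (distance of any of scoop_cup, detergent, screwdriver, cam_lock, sheet_carton, stain_jar from where it was at the start of the episode above 0.03 m).
It also fails if it takes over 69 s, if anything falls off the work surface, if the arm or the gripper's body presses on something with over 40 N, if the wrist force passes 120 N, or if a joint passes its speed limit or range.

ROBOT

A 6-joint arm with a two-finger parallel gripper is mounted at the origin on the work surface. World frame = base frame: x ahead of the robot, y to its left, z up, the work surface at z = 0. Lengths are in m, angles in degrees, forces in N, time in s.
With the tool pointing down it reaches from about 0.35 to 0.875 m from the base axis. Payload 4.2 kg.
Tool frame: the origin (TCP) lies midway between the tips of the shut fingers; the grasp point (between the pads) lies 19 mm behind it; z points along the fingers, y is the line along which they close (so a half turn about z gives the same grasp; the last joint's range is limited). The gripper opens to 87 mm and grips with 3 to 60 N. Pads are 19 mm wide; open, the fingers measure 117 mm over their backs; the gripper's body (75 mm by 190 mm) begins 51 mm behind the grasp point.
Start: joints at [-56.058, 22.042, 0.453, 0, -68.411, -14.817], TCP at [0.205, -0.59, 0.223] pointing down, gripper open.
Joint ranges: [-179.83, 179.83], [-69.29, 118.12], [-61.27, 80.66], [-181.25, 117.63], [-171.15, -9.14], [-177.46, 177.46]. Speed limits (degrees/s): [159.86, 159.86, 180, 180, 180, 180].

INTERFACE

Orientations are given as a 3x3 rotation matrix whose columns are the frame's x, y, z axes.
In Python, from station import sensors, eyes, workorder gives the robot as it stands.
- The arm moves only by the shell command python3 -m handwheel 'ROWS'. ROWS is a JSON list of rows, 1 to 8 of them, each an object with the fields jaw (the opening from 0.0 (shut) to 1.0 (fully open)), dx, dy, dz (the shift in units of 50 mm), wx, wy, wz (a rotation vector in degrees); a field left out counts as zero (the opening has to be given); each row is the pose to reach, as a shift and turn from the pose commanded when the command began, along the tool's axes at that moment; what a row does not reach only later rows make up. A row lasts 1/10 s, in which the tool goes at most 0.05 m and 8.59 degrees, less where a joint would pass 70% of its speed; a pose out of reach is approached as far as the arm can. The fingers move at their own pace and stop on an object; the grip force is fixed at half the most. Time passes only in rows, so rows that do not move let the fingers close. It prints the time, the measured TCP pose, the force, the opening and the grip force at its end. Input that does not fit is refused with a message, and nothing moves.
- sensors.sense(): the state, without advancing time (a new reading comes with each control period).
- eyes.capture(name): name is "side" or "top" or "wrist"; returns a dict with "pixels" (384x512x3 uint8, red, green, blue), "z_map" (384x512 float32, m along the optical axis (not along the pixel's ray), 0 where there is no reading), "K" (3x3 intrinsics, pixels), "distortion" ([k1, k2, p1, p2, k3] as OpenCV has them; the pictures are not rectified), "world_from_camera" (4x4, takes a point from camera to world coordinates). Camera axes: x right, y up, looking along -z (the intrinsics and any distortion apply to the point x, -y, -z); pixel columns grow to the right and rows downward; lengths in m; the calibration is good to about 2 mm. A picture is of the moment at which its call begins.
- workorder.finish_job(): hands the job in; it is judged then, once.
The state is a dict: "time_s": time; "joints": joint angles; "joint_velocities": joint speeds; "effort": joint torques, N m; "tcp_pos": TCP position; "ee_rot": TCP orientation; "wrist_force": force on the tool from outside, world axes, zero at the start; "moment": the same for the moment, N m; "gripper_width": opening from 0.0 (shut) to 1.0 (fully open); "gripper_force": force on a finger pad.
Only numpy, scipy, OpenCV 4.12 (cv2) and the standard library are available. Lean on these libraries where they do the work, as an engineer would, in place of code of your own. Each camera call takes 0.05 s, during which the arm holds its last target. There are 200 camera calls.

## Working session

There is one attempt and no reset: what is moved stays moved. The work goes in short steps, Python scripts to look and compute and a shell command to move; the robot and the scene stay as the last step left them, time stands still between calls to the robot, and variables do not carry over. Pictures are saved under pics/ and viewed, at most 10 in all, crops included, and the job is handed in when it is done.

```bash
mkdir -p pics
cat > h.py <<'E'
import numpy as np, cv2
from station import sensors, eyes, workorder
def cloud(c):
    h,w=c["z_map"].shape
    u,v=np.meshgrid(np.arange(w),np.arange(h))
    p=cv2.undistortPoints(np.stack([u,v],-1).reshape(-1,1,2).astype(np.float64),c["K"],np.array(c["distortion"])).reshape(h,w,2)
    z=c["z_map"]
    P=np.stack([p[...,0]*z,-p[...,1]*z,-z],-1)
    T=np.array(c["world_from_camera"])
    W=P@T[:3,:3].T+T[:3,3]; W[z==0]=np.nan
    return W
def save(c,n): cv2.imwrite("pics/"+n,c["pixels"][...,::-1])
E
python3 - <<'E'
from h import *
for n in("top","side"):
    c=eyes.capture(n); save(c,n+"0.png"); np.savez(n+"0.npz",**c)
    W=cloud(c); print(n,np.array(c["world_from_camera"])[:3,3],c["K"][0][0],(c["z_map"]==0).mean())
    for v in range(20,384,60): print([tuple(np.round(W[v,u],2)) for u in range(20,512,118)])
s=sensors.sense(); print(s["ee_rot"],s["tcp_pos"],s["time_s"])
a=cv2.imread("pics/top0.png")
cv2.imwrite("pics/t.png",cv2.resize(a,(800,600)))
E
```

```text
top [0.24919755 0.03097698 1.6859389 ] 492.22243232957743 0.004038492838541667
[(np.float64(1.29), np.float64(1.0), np.float64(0.04)), (np.float64(1.3), np.float64(0.52), np.float64(-0.05)), (np.float64(1.29), np.float64(0.05), np.float64(-0.07)), (np.float64(1.3), np.float64(-0.43), np.float64(-0.07)), (np.float64(1.3), np.float64(-0.93), np.float64(-0.02))]
[(np.float64(1.3), np.float64(1.29), np.float64(-0.55)), (np.float64(1.3), np.float64(0.67), np.float64(-0.64)), (np.float64(1.29), np.float64(0.05), np.float64(-0.66)), (np.float64(1.3), np.float64(-0.56), np.float64(-0.67)), (np.float64(1.3), np.float64(-1.21), np.float64(-0.63))]
[(np.float64(1.03), np.float64(1.35), np.float64(-0.74)), (np.float64(0.78), np.float64(0.48), np.float64(0.0)), (np.float64(0.77), np.float64(0.05), np.float64(0.0)), (np.float64(0.77), np.float64(-0.38), np.float64(-0.0)), (np.float64(0.77), np.float64(-0.83), np.float64(0.0))]
[(np.float64(0.69), np.float64(1.32), np.float64(-0.75)), (np.float64(0.51), np.float64(0.41), np.float64(0.22)), (np.float64(0.55), np.float64(0.05), np.float64(-0.0)), (np
[... 2506 characters left out ...]
 (np.float64(0.64), np.float64(0.43), np.float64(0.0)), (np.float64(0.42), np.float64(0.3), np.float64(-0.0)), (np.float64(0.19), np.float64(0.18), np.float64(-0.0)), (np.float64(-0.04), np.float64(0.07), np.float64(0.01))]
[(np.float64(0.76), np.float64(0.66), np.float64(0.02)), (np.float64(0.56), np.float64(0.53), np.float64(-0.0)), (np.float64(0.36), np.float64(0.41), np.float64(-0.0)), (np.float64(0.15), np.float64(0.3), np.float64(-0.0)), (np.float64(-0.07), np.float64(0.19), np.float64(-0.0))]
[[-9.44863526e-01 -3.27463554e-01 -7.33010318e-04]
 [-3.27464361e-01  9.44861762e-01  1.82817932e-03]
 [ 9.39313242e-05  1.96741471e-03 -9.99998060e-01]] [ 0.20462232 -0.5899876   0.22156315] 0.1
```

View pics/top0.png

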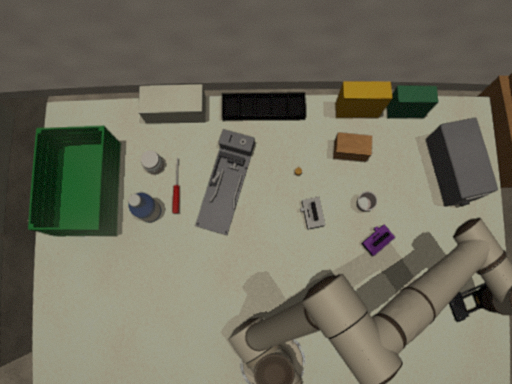

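View pics/side0.png

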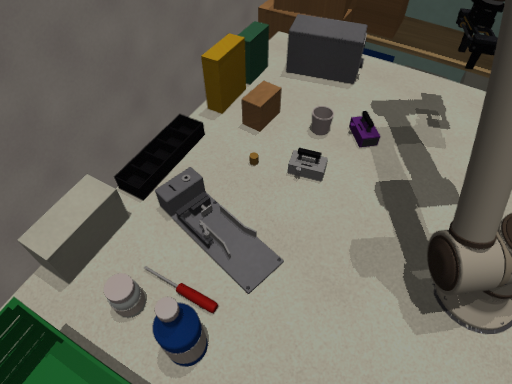

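The top view shows the meter at about (227,185), with its block at (237,141), and the steel box with black handle at (313,212), next to the cup at (366,202).
Candidates for the coin box in the top view are the steel-grey box with black handle (313,212) and the purple look-alike (378,240). I choose the grey one and will check it in a close crop.

Run:
```python
from h import *
c=dict(np.load("top0.npz")); W=cloud(c); px=c["pixels"].astype(int)
a=c["pixels"][...,::-1]
A=cv2.resize(a[185:240,285:345],(480,440),interpolation=cv2.INTER_CUBIC)
B=cv2.resize(a[125:240,190:262],(275,440),interpolation=cv2.INTER_CUBIC)
s=dict(np.load("side0.npz"))["pixels"][...,::-1]
C=cv2.resize(s[140:190,280:335],(480,436),interpolation=cv2.INTER_CUBIC)
cv2.imwrite("pics/crop1.png",np.hstack([A,B]))
g=px.max(-1); 
for nm,(v0,v1,u0,u1),zlo,zhi,drk in (("handle",(185,240,285,345),.05,.09,1),("boxtop",(185,240,285,345),.03,.049,0)):
    for cam in("top","side"):
        c=dict(np.load(cam+"0.npz")); W=cloud(c); r=W.reshape(-1,3)
        near=(np.hypot(r[:,0]-.535,r[:,1]+.165)<.12)&(r[:,2]>zlo)&(r[:,2]<zhi)
        p=r[near]; rect=cv2.minAreaRect((p[:,:2]*1000).astype(np.float32)); print(nm,cam,len(p),p.mean(0),rect)
for cam in("top","side"):
    c=dict(np.load(cam+"0.npz")); r=cloud(c).reshape(-1,3)
    n=(abs(r[:,0]-.6)<.25)&(abs(r[:,1]-.13)<.2)
    for zlo,zhi in((.005,.012),(.028,.036),(.06,.08)):
        p=r[n&(r[:,2]>zlo)&(r[:,2]<zhi)]
        print(cam,zlo,len(p),p.mean(0),cv2.minAreaRect((p[:,:2]*1000).astype(np.float32)))
```

```text
handle top 89 [ 0.50053039 -0.14321306  0.0747301 ] ((501.8172302246094, -145.6902313232422), (62.638671875, 20.799039840698242), 6.787829875946045)
handle side 171 [ 0.4994283  -0.14137754  0.07018766] ((500.1537780761719, -142.82919311523438), (63.777889251708984, 19.183090209960938), 14.612082481384277)
boxtop top 454 [ 0.49954046 -0.14122869  0.04012628] ((500.12884521484375, -137.98219299316406), (101.18590545654297, 72.25566101074219), 11.341742515563965)
boxtop side 552 [ 0.49802121 -0.13527413  0.03812071] ((498.87982177734375, -137.78439331054688), (102.26629638671875, 71.57755279541016), 11.846223831176758)
top 0.005 2915 [0.56893378 0.14714064 0.00767814] ((598.7429809570312, 129.97598266601562), (399.4453125, 497.8641357421875), 89.92984771728516)
top 0.028 291 [0.68907657 0.15575323 0.03189612] ((675.6415405273438, 129.99462890625), (338.9111328125, 401.030029296875), 0.32461017370224)
top 0.06 598 [0.75515288 0.13327338 0.06942262] ((785.761962890625, 192.43609619140625), (292.203369140625, 74.96321105957031), 63.200660705566406)
side 0.005 3542 [0.5673049  0.17739936 0.00709042] ((638.4892578125, 130.82650756835938), (398.826416015625, 417.06378173828125), 89.90631103515625)
side 0.028 735 [0.70496916 0.15181772 0.03143941] ((683.474609375, 132.49563598632812), (394.5694580078125, 330.7276916503906), 89.41207885742188)
side 0.06 1024 [0.7663583  0.15374051 0.06823399] ((784.34375, 194.27105712890625), (291.4361267089844, 68.30131530761719), 65.5541000366211)
```

View pics/crop1.png

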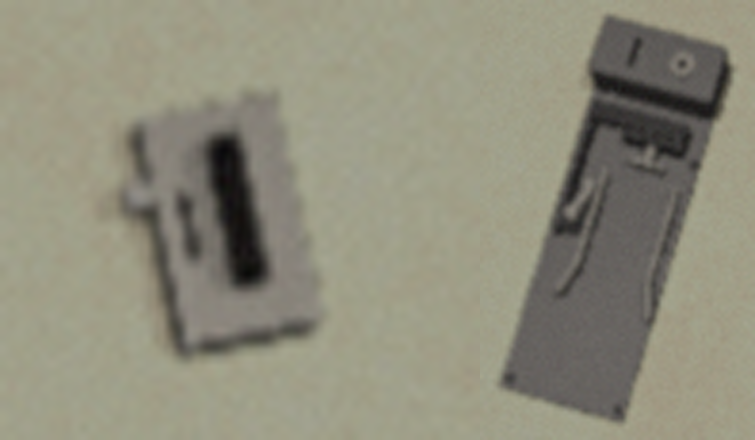

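The crop shows the grey box with its black handle at about (240,210) and the lug on its left at (140,195), nearer its far end, so it is the right box. The meter is empty, with the pawl at (578,200) and the ejector at (650,155).

```bash
cat >> h.py <<'E'
def meter(c,lo=.004,hi=.012):
    W=cloud(c); px=c["pixels"].astype(int)
    m=(W[...,2]>lo)&(W[...,2]<hi)&(px.max(-1)<150)&(px.max(-1)-px.min(-1)<30)&(np.hypot(W[...,0]-.62,W[...,1]-.16)<.25)
    m=cv2.morphologyEx(m.astype(np.uint8),cv2.MORPH_OPEN,np.ones((3,3)))
    n,l,st,ce=cv2.connectedComponentsWithStats(m); k=1+st[1:,4].argmax()
    p=W[l==k]; return p
E
python3 - <<'E'
from h import *
for cam in("top","side"):
    c=dict(np.load(cam+"0.npz")); p=meter(c); r=cv2.minAreaRect((p[:,:2]*1000).astype(np.float32)); print(cam,len(p),p[:,2].mean(),r,cv2.boxPoints(r).round(1).tolist())
    W=cloud(c).reshape(-1,3)
    q=W[(W[:,2]>.066)&(W[:,2]<.075)&(np.hypot(W[:,0]-.75,W[:,1]-.1)<.1)]
    r=cv2.minAreaRect((q[:,:2]*1000).astype(np.float32)); print("block",len(q),r)
    for th in np.radians(np.arange(-20,-11.5,.5)):
        R=np.array([[np.cos(th),np.sin(th)],[-np.sin(th),np.cos(th)]])
        d=p[:,:2]@R.T
        lo,hi=np.percentile(d,[1,99],axis=0); print(round(np.degrees(th),1),((lo)*1000).round(1),(hi*1000).round(1),((hi-lo)*1000).round(1))
print(sensors.sense()["wrist_force"])
E
```

```text
top 35 0.007811073821230595 ((565.8197021484375, 154.33738708496094), (25.610000610351562, 20.953908920288086), 0.12282808125019073) [[553.0, 164.8000030517578], [553.0, 143.8000030517578], [578.5999755859375, 143.89999389648438], [578.5999755859375, 164.8000030517578]]
block 393 ((746.0505981445312, 117.2640380859375), (116.80451965332031, 55.81541442871094), 73.38954162597656)
-20.0 [464.1 325.1] [493.6 346.2] [29.5 21. ]
-19.5 [467.1 321. ] [496.5 342.1] [29.4 21. ]
-19.0 [470.  316.9] [499.3 337.9] [29.4 21.1]
-18.5 [472.9 312.7] [502.2 333.8] [29.3 21.1]
-18.0 [475.8 308.5] [504.9 329.6] [29.2 21.1]
-17.5 [478.6 304.2] [507.7 325.4] [29.1 21.1]
-17.0 [481.4 300. ] [510.4 321.1] [29.  21.1]
-16.5 [484.1 295.7] [513.1 316.9] [28.9 21.2]
-16.0 [486.9 291.4] [515.7 312.6] [28.8 21.2]
-15.5 [489.6 287.1] [518.3 308.3] [28.7 21.2]
-15.0 [492.2 282.8] [520.8 303.9] [28.6 21.2]
-14.5 [494.8 278.4] [523.3 299.6] [28.5 21.2]
-14.0 [497.4 274. ] [525.8 295.2] [28.4 21.2]
-13.5 [499.9 269.6] [528.2 290.8] [28.3 21.2]
-13.0 [502.4 265.2] [530.6 286.4] [28.2 21.2]
-12.5 [504.9 260.7] [533. 28
[... 578 characters left out ...]
8.6 284.6] [619.3 396.7] [260.6 112.1]
-18.0 [361.5 281.2] [622.3 393. ] [260.8 111.8]
-17.5 [364.4 277.4] [625.3 389.5] [260.9 112.1]
-17.0 [367.2 273.5] [628.3 385.8] [261.  112.4]
-16.5 [370.1 269.5] [631.2 382.1] [261.1 112.6]
-16.0 [373.1 265.5] [634.  378.3] [260.9 112.7]
-15.5 [375.9 261.4] [637.  374.5] [261.  113.1]
-15.0 [378.6 257. ] [639.9 370.8] [261.4 113.8]
-14.5 [381.2 252.7] [642.4 367.1] [261.2 114.4]
-14.0 [384.  248.3] [645.  363.4] [261.1 115.1]
-13.5 [386.8 243.2] [647.8 359.8] [261.  116.5]
-13.0 [389.3 238.1] [650.4 356. ] [261.1 117.8]
-12.5 [391.8 232.7] [653.1 352.3] [261.3 119.7]
-12.0 [394.3 227.2] [655.7 348.6] [261.4 121.4]
[-0.16340356 -0.34513428 -0.27473115]
```

```bash
cat >> h.py <<'E'
from scipy.spatial.transform import Rotation as Ro
def goal(x,y,z,yaw):
    "yaw: heading of the box x axis; tool x opposite to it, tool z down"
    s=sensors.sense(); R=np.array(s["ee_rot"]); t=np.radians(yaw)
    G=np.array([[-np.cos(t),-np.sin(t),0],[-np.sin(t),np.cos(t),0],[0,0,-1]]).astype(float)
    d=R.T@(np.array([x,y,z])-s["tcp_pos"]); r=Ro.from_matrix(R.T@G).as_rotvec(degrees=True)
    print("t",s["time_s"],"d",d.round(4),"r",r.round(2),"F",np.round(s["wrist_force"],1))
E
python3 - <<'E'
from h import *
goal(.5005,-.143,.223,11.5); 
th=np.radians(-16.67);R=np.array([[np.cos(th),np.sin(th)],[-np.sin(th),np.cos(th)]]);o=np.array([.600,.1472])
for cam in("top","side"):
    c=dict(np.load(cam+"0.npz")); W=cloud(c).reshape(-1,3); q=(W[:,:2]-o)@R.T*1000
    for nm,a in(("R",-1),("L",1)):
      for x0 in(-38,-15,5,28):
        k=(q[:,0]>x0)&(q[:,0]<x0+23)&(abs(q[:,1]-a*33.5)<11)&(W[:,2]>.027)&(W[:,2]<.037)
        if k.any(): print(cam,nm,x0,k.sum(),np.median(q[k],0).round(1))
E
```

```text
t 0.1 d [-0.4259  0.3255 -0.0008] r [ 0.11 -0.01  7.61] F [-0.2 -0.3 -0.3]
top R -38 8 [-28.6 -33.4]
top R -15 6 [ -6.3 -33.6]
top R 5 8 [ 16.9 -34.4]
top R 28 6 [ 38.6 -33.8]
top L -38 8 [-29.6  33.3]
top L -15 9 [-4.4 32.7]
top L 5 9 [18.6 33.3]
top L 28 7 [37.4 32.9]
side R -38 16 [-24.9 -34.1]
side R -15 16 [ -2.6 -33.3]
side R 5 16 [ 17.1 -33.5]
side R 28 15 [ 40.5 -34. ]
side L -38 16 [-25.2  33.8]
side L -15 22 [-4.7 33.7]
side L 5 16 [16.8 34.1]
side L 28 6 [46.8 33.9]
```

The guide walls come out at ±33.5 mm in my meter frame, so that frame is good. Next I move above the box.

The manual's scale: shifts go in units of 50 mm. Converting my numbers, -0.2 m is -4, -0.32 m is -6.4.

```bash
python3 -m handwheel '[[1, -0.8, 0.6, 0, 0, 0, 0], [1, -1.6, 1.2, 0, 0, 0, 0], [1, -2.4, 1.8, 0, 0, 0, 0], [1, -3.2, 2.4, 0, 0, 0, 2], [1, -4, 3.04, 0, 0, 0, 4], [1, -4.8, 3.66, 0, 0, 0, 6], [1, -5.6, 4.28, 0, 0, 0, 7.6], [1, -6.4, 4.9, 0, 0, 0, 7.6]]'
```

```text
refused: ROWS must be a list of objects with named fields. Nothing was moved.
```

The error is about the shape of the input: a list of objects with named fields. Fixing that and sending the same move.

```bash
python3 -m handwheel '[{"jaw":1, "dx":-0.8, "dy":0.6}, {"jaw":1, "dx":-1.6, "dy":1.2}, {"jaw":1, "dx":-2.4, "dy":1.8}, {"jaw":1, "dx":-3.2, "dy":2.4, "wz":2}, {"jaw":1, "dx":-4, "dy":3.04, "wz":4}, {"jaw":1, "dx":-4.8, "dy":3.66, "wz":6}, {"jaw":1, "dx":-5.6, "dy":4.28, "wz":7.6}, {"jaw":1, "dx":-6.4, "dy":4.9, "wz":7.6}]' && python3 -c "
from h import *
goal(.5005,-.143,.16,11.5)"
```

```text
time_s: 0.9
tcp_pos: [0.4257, -0.2547, 0.2224]
ee_rot: [[-0.98, -0.199, -0.0], [-0.199, 0.98, 0.0], [0.0, 0.0, -1.0]]
wrist_force: [1.1, 0.7, -0.4]
gripper_width: 1.0
gripper_force: 0.0
t 0.9 d [-0.0956  0.0945  0.0624] r [ 0.01 -0.01  0.  ] F [ 1.1  0.7 -0.4]
```

Scaled: -0.0956 m is -1.912, 0.0945 m is 1.89.

```bash
python3 -m handwheel '[{"jaw":1, "dx":-0.7, "dy":0.7, "dz":0.1}, {"jaw":1, "dx":-1.3, "dy":1.3, "dz":0.5}, {"jaw":1, "dx":-1.7, "dy":1.7, "dz":1}, {"jaw":1, "dx":-1.912, "dy":1.89, "dz":1.24}, {"jaw":1, "dx":-1.912, "dy":1.89, "dz":1.24}, {"jaw":1, "dx":-1.912, "dy":1.89, "dz":1.24}]' && python3 -c "
from h import *
c=eyes.capture('wrist'); save(c,'w1.png'); W=cloud(c).reshape(-1,3)
for n,a,b in(('handle',.068,.085),('top',.034,.048)):
    p=W[(W[:,2]>a)&(W[:,2]<b)&(np.hypot(W[:,0]-.5,W[:,1]+.142)<.08)]
    print(n,len(p),p.mean(0) if len(p) else 0, cv2.minAreaRect((p[:,:2]*1000).astype(np.float32)) if len(p) else 0)
goal(.5005,-.143,.051,11.5)"
```

```text
time_s: 1.5
tcp_pos: [0.4999, -0.1455, 0.1607]
ee_rot: [[-0.98, -0.2, -0.001], [-0.2, 0.98, -0.0], [0.001, -0.0, -1.0]]
wrist_force: [0.8, -0.2, 0.7]
gripper_width: 1.0
gripper_force: 0.0
handle 1490 [ 0.50000159 -0.14542119  0.07657451] ((502.06280517578125, -145.0795135498047), (64.10123443603516, 13.976543426513672), 10.252862930297852)
top 6550 [ 0.49637182 -0.1450436   0.04068309] ((500.4853515625, -139.36917114257812), (101.27465057373047, 71.67638397216797), 10.71677303314209)
t 1.55 d [-0.001   0.0027  0.1102] r [-0.03  0.03 -0.02] F [-0.  -0.1 -0.4]
```

View pics/w1.png

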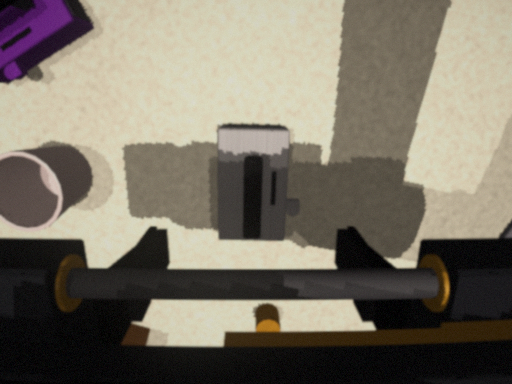

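The wrist picture shows the grey box below, with its handle at about (254,195) and lug at (293,207). The cup at (28,190) is clear of the fingers. Now I descend and grip.

Scaled: -0.0021 m is -0.042, 0.11 m is 2.2.

```bash
python3 -m handwheel '[{"jaw":1, "dx":-0.042, "dz":0.7, "wz":1}, {"jaw":1, "dx":-0.042, "dz":1.4, "wz":1}, {"jaw":1, "dx":-0.042, "dz":1.9, "wz":1}, {"jaw":1, "dx":-0.042, "dz":2.2, "wz":1}, {"jaw":1, "dx":-0.042, "dz":2.2, "wz":1}, {"jaw":0, "dx":-0.042, "dz":2.2, "wz":1}, {"jaw":0, "dx":-0.042, "dz":2.2, "wz":1}, {"jaw":0, "dx":-0.042, "dz":2.2, "wz":1}]' && python3 -m handwheel '[{"jaw":0}, {"jaw":0}, {"jaw":0}, {"jaw":0}, {"jaw":0}]'
```

```text
time_s: 2.35
tcp_pos: [0.5029, -0.1448, 0.052]
ee_rot: [[-0.983, -0.182, 0.003], [-0.182, 0.983, -0.0], [-0.003, -0.001, -1.0]]
wrist_force: [1.3, -0.5, 0.5]
gripper_width: 0.812
gripper_force: 0.0
time_s: 2.85
tcp_pos: [0.502, -0.1445, 0.0505]
ee_rot: [[-0.983, -0.183, -0.0], [-0.183, 0.983, -0.0], [0.0, 0.0, -1.0]]
wrist_force: [-0.4, 0.3, -0.5]
gripper_width: 0.358
gripper_force: 0.0
```

```bash
python3 -m handwheel '[{"jaw":0}, {"jaw":0}, {"jaw":0}, {"jaw":0}, {"jaw":0}]'; python3 -m handwheel '[{"jaw":0, "dz":-0.2}, {"jaw":0, "dz":-0.6}, {"jaw":0, "dz":-1.2}, {"jaw":0, "dz":-1.8}, {"jaw":0, "dz":-2}, {"jaw":0, "dz":-2}]'; python3 -c "
from h import *
import numpy as np
t=np.radians(-16.7); x=-.105
goal(.600+x*np.cos(t),.1472+x*np.sin(t),.15,-16.7)"
```

```text
time_s: 3.35
tcp_pos: [0.502, -0.1446, 0.0505]
ee_rot: [[-0.983, -0.183, -0.0], [-0.183, 0.983, 0.0], [0.0, 0.0, -1.0]]
wrist_force: [-0.1, -0.7, -0.9]
gripper_width: 0.16
gripper_force: 30.0
time_s: 3.95
tcp_pos: [0.5026, -0.1444, 0.1519]
ee_rot: [[-0.983, -0.182, 0.003], [-0.182, 0.983, 0.0], [-0.003, -0.0, -1.0]]
wrist_force: [0.0, -0.0, -2.7]
gripper_width: 0.157
gripper_force: 30.0
t 3.95 d [-0.0556  0.317   0.002 ] r [ 0.04  0.19 27.22] F [ 0.  -0.  -2.7]
```

```bash
python3 -m handwheel '[{"jaw":0, "dx":-0.1, "dy":0.5, "wz":3}, {"jaw":0, "dx":-0.24, "dy":1.4, "wz":7}, {"jaw":0, "dx":-0.4, "dy":2.3, "wz":11}, {"jaw":0, "dx":-0.56, "dy":3.2, "wz":15}, {"jaw":0, "dx":-0.72, "dy":4.1, "wz":19}, {"jaw":0, "dx":-0.9, "dy":5, "wz":23}, {"jaw":0, "dx":-1.04, "dy":5.8, "wz":26}, {"jaw":0, "dx":-1.112, "dy":6.3, "wz":27.2}]'; python3 -m handwheel '[{"jaw":0}, {"jaw":0}, {"jaw":0}]'
python3 - <<'E'
from h import *
t=np.radians(-16.7); x=-.105
c=eyes.capture("top"); save(c,"top2.png"); np.savez("top2.npz",**c)
c2=eyes.capture("side"); np.savez("side2.npz",**c2)
for cc in(c,c2):
    W=cloud(cc).reshape(-1,3)
    p=W[(W[:,2]>.13)&(W[:,2]<.148)&(np.hypot(W[:,0]-.5,W[:,1]-.177)<.09)]
    print(len(p),cv2.minAreaRect((p[:,:2]*1000).astype(np.float32)),p.mean(0))
goal(.600+x*np.cos(t),.1472+x*np.sin(t),.0585,-16.7)
c=eyes.capture("wrist"); save(c,"w2.png")
E
```

```text
time_s: 4.75
tcp_pos: [0.4979, 0.1775, 0.1483]
ee_rot: [[-0.958, 0.287, -0.003], [0.287, 0.958, -0.001], [0.003, -0.002, -1.0]]
wrist_force: [-0.2, -0.4, -2.9]
gripper_width: 0.157
gripper_force: 30.0
time_s: 5.05
tcp_pos: [0.4983, 0.1741, 0.1493]
ee_rot: [[-0.958, 0.288, -0.003], [0.288, 0.958, -0.002], [0.002, -0.002, -1.0]]
wrist_force: [-0.3, 0.2, -3.3]
gripper_width: 0.158
gripper_force: 30.0
143 ((460.1281433105469, 186.06301879882812), (59.44279479980469, 28.05426788330078), 67.28810119628906) [0.45992712 0.18708903 0.13914763]
8 ((490.30169677734375, 212.13870239257812), (6.818292140960693, 64.30060577392578), 74.58260345458984) [0.5123116  0.20603446 0.13412873]
t 5.15 d [0.0003 0.0035 0.0915] r [-0.06 -0.06 -0.06] F [-0.3  0.9 -1.9]
```

View pics/w2.png

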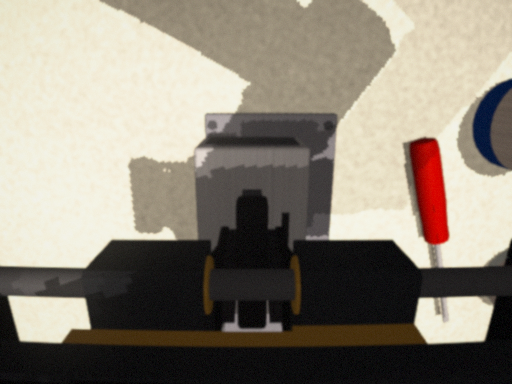

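The wrist picture shows the box hanging square in the gripper (195–310, 145–240) over the near end of the floor plate (205–335, 115). Lower it.

```bash
python3 -m handwheel '[{"jaw":0, "dy":0.04, "dz":0.5}, {"jaw":0, "dy":0.07, "dz":1.1}, {"jaw":0, "dy":0.07, "dz":1.5}, {"jaw":0, "dy":0.07, "dz":1.7}, {"jaw":0, "dy":0.07, "dz":1.76}, {"jaw":0, "dy":0.07, "dz":1.78}, {"jaw":0, "dy":0.07, "dz":1.8}, {"jaw":0, "dy":0.07, "dz":1.81}]'; python3 -m handwheel '[{"jaw":0}, {"jaw":0, "dz":0.01}, {"jaw":0, "dz":0.01}]'
cat >> h.py <<'E'
def incase(p):
    t=np.radians(-16.7); R=np.array([[np.cos(t),np.sin(t)],[-np.sin(t),np.cos(t)]])
    return (np.asarray(p)[...,:2]-[.600,.1472])@R.T*1000
def boxnow(name):
    c=eyes.capture(name); W=cloud(c).reshape(-1,3); q=incase(W)
    tcp=incase(np.array(sensors.sense()["tcp_pos"]))
    k=(abs(q[:,0]-tcp[0])<75)&(abs(q[:,1])<45)&(W[:,2]>.042)&(W[:,2]<.054)
    r=cv2.minAreaRect(q[k].astype(np.float32)); print(name,"tcp",tcp.round(1),"n",k.sum(),"x",np.percentile(q[k,0],[1,99]).round(1),"y",np.percentile(q[k,1],[2,98]).round(1),"z",np.median(W[k,2]).round(4),r)
    return c
E
python3 - <<'E'
from h import *
t=np.radians(-16.7); x=-.105
for n in("top","side","wrist"): boxnow(n)
goal(.600+x*np.cos(t),.1472+x*np.sin(t),.0585,-16.7)
E
```

```text
time_s: 6.0
tcp_pos: [0.5008, 0.179, 0.061]
ee_rot: [[-0.958, 0.287, 0.002], [0.287, 0.958, 0.001], [-0.001, 0.002, -1.0]]
wrist_force: [-1.0, 0.5, -3.9]
gripper_width: 0.157
gripper_force: 30.0
time_s: 6.3
tcp_pos: [0.5002, 0.1787, 0.0597]
ee_rot: [[-0.958, 0.287, 0.0], [0.287, 0.958, 0.0], [-0.0, 0.0, -1.0]]
wrist_force: [-0.4, 0.3, -3.1]
gripper_width: 0.156
gripper_force: 30.0
top tcp [-104.6    1.5] n 106 x [-156.7 -132.1] y [-27.6  32. ] z 0.0483 ((-146.5054931640625, 2.3088722229003906), (61.357215881347656, 25.663843154907227), 84.10726165771484)
side tcp [-104.6    1.5] n 13 x [-66.1 -56.1] y [10.4 20.6] z 0.0474 ((-60.30128479003906, 17.122276306152344), (7.011149883270264, 13.881742477416992), 47.19605255126953)
wrist tcp [-104.7    1.5] n 9076 x [-155.2 -100.7] y [-27.6  29.9] z 0.05 ((-105.22283935546875, 1.1633148193359375), (100.52180480957031, 60.300601959228516), 0.19513384997844696)
t 6.45 d [ 0.0003 -0.0015  0.0011] r [0.   0.   0.03] F [-0.6 -0.5 -3.7]
```

```bash
python3 -m handwheel '[{"jaw":0, "dy":-0.026, "dz":0.01}, {"jaw":0, "dy":-0.026, "dz":0.02}, {"jaw":0, "dy":-0.026, "dz":0.026}, {"jaw":0, "dy":-0.026, "dz":0.026}, {"jaw":0, "dy":-0.026, "dz":0.026}]'; python3 -c "
from h import *
print(incase(sensors.sense()['tcp_pos']))"
```

```text
time_s: 6.95
tcp_pos: [0.4998, 0.1773, 0.0585]
ee_rot: [[-0.958, 0.287, -0.0], [0.287, 0.958, -0.0], [-0.0, -0.0, -1.0]]
wrist_force: [-1.9, -0.3, 1.4]
gripper_width: 0.15
gripper_force: 30.0
[-1.04655311e+02 -1.51028828e-02]
```

The box is on the floor at x ≈ -105, y ≈ 0 with a light load. Next I slide it in among the walls.

Scaled: -0.045 m is -0.9, -0.042 m is -0.84.

```bash
python3 -m handwheel '[{"jaw":0, "dx":-0.08}, {"jaw":0, "dx":-0.24}, {"jaw":0, "dx":-0.4}, {"jaw":0, "dx":-0.56}, {"jaw":0, "dx":-0.72}, {"jaw":0, "dx":-0.84}, {"jaw":0, "dx":-0.9}, {"jaw":0, "dx":-0.9}]'; python3 -c "
from h import *
boxnow('wrist')
t=np.radians(-16.7); x=-.025
goal(.600+x*np.cos(t),.1472+x*np.sin(t),.0585,-16.7)"
```

```text
time_s: 7.75
tcp_pos: [0.544, 0.1643, 0.0585]
ee_rot: [[-0.958, 0.287, 0.002], [0.287, 0.958, 0.0], [-0.001, 0.001, -1.0]]
wrist_force: [0.8, -1.5, 2.1]
gripper_width: 0.155
gripper_force: 30.0
wrist tcp [-58.6   0.3] n 9024 x [-108.9  -54.7] y [-28.7  28.7] z 0.0489 ((-59.028533935546875, -0.10259246826171875), (60.314571380615234, 100.5559310913086), 89.94867706298828)
t 7.8 d [-0.0336 -0.0003  0.0001] r [0.04 0.11 0.03] F [ 0.7 -1.2  2.2]
```

Scaled: -0.033 m is -0.66, -0.031 m is -0.62.

```bash
python3 -m handwheel '[{"jaw":0, "dx":-0.08}, {"jaw":0, "dx":-0.2}, {"jaw":0, "dx":-0.32}, {"jaw":0, "dx":-0.44}, {"jaw":0, "dx":-0.54}, {"jaw":0, "dx":-0.62}, {"jaw":0, "dx":-0.66}, {"jaw":0, "dx":-0.66}]'
cat >> h.py <<'E'
def st():
    s=sensors.sense(); t=np.radians(-16.7); f=np.array(s["wrist_force"])
    print("t %.2f"%s["time_s"],"case",incase(np.array(s["tcp_pos"])).round(1),"z",round(s["tcp_pos"][2],4),"Fx %.1f Fy %.1f Fz %.1f"%(f[0]*np.cos(t)+f[1]*np.sin(t),-f[0]*np.sin(t)+f[1]*np.cos(t),f[2]),"M",np.round(s["moment"],2))
E
python3 -c "
from h import *
boxnow('wrist'); st()"
```

```text
time_s: 8.6
tcp_pos: [0.5744, 0.1551, 0.0585]
ee_rot: [[-0.958, 0.287, -0.0], [0.287, 0.958, 0.0], [0.0, -0.0, -1.0]]
wrist_force: [-1.3, -0.6, 4.8]
gripper_width: 0.157
gripper_force: 30.0
wrist tcp [-26.8   0.2] n 9012 x [-77.1 -23. ] y [-28.8  28.7] z 0.0489 ((-27.50642967224121, -0.13194656372070312), (60.22478485107422, 100.10746765136719), 89.93304443359375)
t 8.65 case [-26.8   0.2] z 0.0585 Fx -3.2 Fy 0.2 Fz 4.9 M [ 0.08  0.61 -0.06]
```

```bash
S='from h import *
st()'; python3 -m handwheel '[{"jaw":0, "dx":-0.04, "dz":-0.006}, {"jaw":0, "dx":-0.08, "dz":-0.006}, {"jaw":0, "dx":-0.12, "dz":-0.006}, {"jaw":0, "dx":-0.16, "dz":-0.006}, {"jaw":0, "dx":-0.2, "dz":-0.006}, {"jaw":0, "dx":-0.22, "dz":-0.006}, {"jaw":0, "dx":-0.24, "dz":-0.006}, {"jaw":0, "dx":-0.24, "dz":-0.006}]' >/dev/null; python3 -c "$S"
python3 -m handwheel '[{"jaw":0, "dx":-0.02}, {"jaw":0, "dx":-0.04}, {"jaw":0, "dx":-0.06}, {"jaw":0, "dx":-0.08}, {"jaw":0, "dx":-0.08}]' >/dev/null; python3 -c "$S"
python3 -m handwheel '[{"jaw":0, "dx":-0.02}, {"jaw":0, "dx":-0.04}, {"jaw":0, "dx":-0.06}, {"jaw":0, "dx":-0.06}]' >/dev/null; python3 -c "$S"
```

```text
t 9.45 case [-14.4   0.1] z 0.0585 Fx -2.4 Fy 0.2 Fz 3.7 M [0.08 0.64 0.01]
t 9.95 case [-10.4   0.2] z 0.0585 Fx -2.4 Fy -1.1 Fz 3.8 M [0.13 0.59 0.05]
t 10.35 case [-8.2 -0.4] z 0.0585 Fx -4.6 Fy -1.5 Fz 5.4 M [0.08 1.28 0.08]
```

```bash
S='from h import *
st()'; for i in 1; do python3 -m handwheel '[{"jaw":0, "dx":-0.02, "dz":-0.004}, {"jaw":0, "dx":-0.04, "dz":-0.004}, {"jaw":0, "dx":-0.04, "dz":-0.004}]' >/dev/null; python3 -c "$S"; done
python3 -m handwheel '[{"jaw":0, "dx":-0.02}, {"jaw":0, "dx":-0.04}, {"jaw":0, "dx":-0.04}]' >/dev/null; python3 -c "$S"
python3 -m handwheel '[{"jaw":0, "dx":-0.02}, {"jaw":0, "dx":-0.04}, {"jaw":0, "dx":-0.04}]' >/dev/null; python3 -c "$S"
python3 -m handwheel '[{"jaw":0, "dx":-0.02}, {"jaw":0, "dx":-0.04}, {"jaw":0, "dx":-0.04}]' >/dev/null; python3 -c "$S"
```

```text
t 10.65 case [-6.1 -0.5] z 0.0585 Fx -5.4 Fy -1.5 Fz 4.8 M [-0.17  1.39  0.01]
t 10.95 case [-3.9 -0.4] z 0.0585 Fx -3.6 Fy -1.4 Fz 4.5 M [-0.35  1.31  0.04]
t 11.25 case [-1.6 -0.1] z 0.0585 Fx -3.9 Fy -2.0 Fz 3.8 M [-0.42  1.13  0.09]
t 11.55 case [0.6 0.1] z 0.0586 Fx -2.6 Fy -1.3 Fz 2.9 M [-0.36  0.98  0.07]
```

The pawl seems to have been met at about -9, which puts the click at roughly +10. I continue in small steps.

```bash
S='from h import *
st()'
python3 -m handwheel '[{"jaw":0, "dx":-0.02}, {"jaw":0, "dx":-0.04}, {"jaw":0, "dx":-0.04}]' >/dev/null; python3 -c "$S"
python3 -m handwheel '[{"jaw":0, "dx":-0.02}, {"jaw":0, "dx":-0.02}]' >/dev/null; python3 -c "$S"
python3 -m handwheel '[{"jaw":0, "dx":-0.02}, {"jaw":0, "dx":-0.02}]' >/dev/null; python3 -c "$S"
python3 -m handwheel '[{"jaw":0, "dx":-0.02}, {"jaw":0, "dx":-0.02}]' >/dev/null; python3 -c "$S"
python3 -m handwheel '[{"jaw":0, "dx":-0.02}, {"jaw":0, "dx":-0.02}]' >/dev/null; python3 -c "$S"
```

```text
t 11.85 case [2.6 0.2] z 0.0585 Fx -3.3 Fy -2.1 Fz 1.1 M [-0.32  0.65  0.01]
t 12.05 case [3.5 0.2] z 0.0586 Fx -1.5 Fy -0.7 Fz -0.1 M [-0.28  0.61  0.02]
t 12.25 case [4.5 0.2] z 0.0586 Fx -2.2 Fy -0.5 Fz -0.3 M [-0.28  0.63  0.02]
t 12.45 case [5.5 0.1] z 0.0586 Fx -2.1 Fy -1.7 Fz 0.0 M [-0.28  0.51  0.04]
t 12.65 case [6.5 0.1] z 0.0586 Fx -1.7 Fy -1.3 Fz -0.4 M [-0.27  0.54  0.06]
```

```bash
python3 -c "
from h import *
c=boxnow('wrist'); d=boxnow('side'); e=boxnow('top')
a=cv2.resize(d['pixels'][165:265,150:270,::-1],(540,450),interpolation=cv2.INTER_CUBIC)
b=cv2.resize(e['pixels'][125:200,205:260,::-1],(250,450),interpolation=cv2.INTER_CUBIC)
cv2.imwrite('pics/c3.png',np.hstack([a,b]));st()"
```

```text
wrist tcp [6.5 0.1] n 9115 x [-43.9  10.2] y [-28.9  29.1] z 0.049 ((6.059959411621094, 7.344869613647461), (100.81654357910156, 75.28128051757812), 0.1242605522274971)
side tcp [6.5 0.2] n 340 x [-45.8   6.1] y [-28.4  30.1] z 0.0466 ((-17.421676635742188, 0.587005615234375), (57.567012786865234, 61.1556510925293), 0.5294746160507202)
top tcp [6.5 0.2] n 122 x [-48.   -6.9] y [-28.8  28.2] z 0.0476 ((14.846046447753906, 0.01473236083984375), (127.74626922607422, 58.856788635253906), 0.4874606132507324)
t 12.80 case [6.5 0.2] z 0.0586 Fx -1.0 Fy -1.1 Fz -1.8 M [-0.37  0.46  0.04]
```

View pics/c3.png

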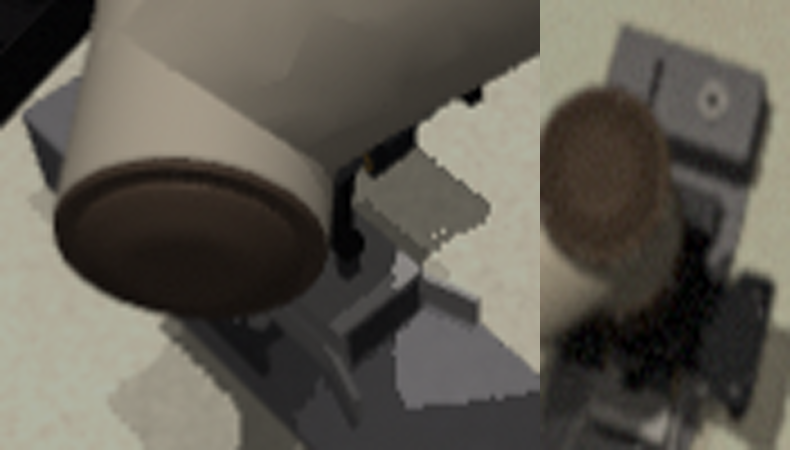

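The arm hides the pawl; the box's rear end is visible between the walls at (370,320). The pictures from before the move can still give the ejector's rest position.

Run:
```python
from h import *
for cam in("top","side"):
    W=cloud(dict(np.load(cam+"0.npz"))).reshape(-1,3); q=incase(W)
    k=(abs(q[:,1])<13)&(q[:,0]>30)&(q[:,0]<128)
    print(cam)
    for x in range(40,120,4):
        m=k&(q[:,0]>=x)&(q[:,0]<x+4)
        if m.any(): print(x,m.sum(),np.percentile(W[m,2]*1000,[10,50,90]).round(1))
    m=(q[:,1]>20)&(q[:,1]<60)&(q[:,0]>-60)&(q[:,0]<90)&(W[:,2]>.040)&(W[:,2]<.056); print("pawl",q[m].round(0).astype(int).tolist())
```

```text
top
40 7 [ 1.7  8.  11.6]
44 9 [ 2.9  8.3 12.6]
48 7 [ 8.8  9.6 13.3]
52 7 [ 4.2 10.  15.4]
56 17 [ 6.2 18.7 34.8]
60 11 [ 5.1 34.6 39.8]
64 4 [20.4 29.5 35.7]
68 5 [ 7.6 25.4 29.1]
72 8 [ 5.  11.1 27.8]
76 17 [ 6.3 25.4 39.8]
80 12 [22.  38.3 41.7]
84 8 [31.7 38.3 41. ]
88 11 [36.8 40.  44.4]
92 7 [36.7 42.6 44.6]
96 10 [37.1 40.9 42.5]
100 7 [37.5 41.9 45.9]
104 2 [37.4 38.9 40.3]
112 6 [ 4.4 11.3 12.7]
116 8 [ 5.5  9.9 12.8]
pawl [[87, 50], [88, 35], [88, 25], [89, 21], [84, 23], [86, 21], [30, 47], [29, 42], [25, 45], [25, 41], [27, 38], [21, 43], [23, 37], [17, 42], [19, 39], [14, 44], [15, 41], [17, 39], [10, 47], [11, 44], [11, 40], [7, 50], [7, 46], [8, 43], [1, 51], [1, 47], [3, 45], [5, 42], [-2, 55], [-2, 50], [-2, 47], [-6, 53], [-4, 51], [-4, 46], [-8, 53], [-9, 48], [-7, 46], [-17, 32]]
side
40 13 [6.1 7.  8.9]
44 10 [6.  6.6 7.6]
48 16 [4.  6.2 7.4]
52 14 [5.4 6.8 8. ]
56 14 [4.8 6.  7.6]
60 58 [ 5.6 23.4 34. ]
64 18 [ 5.   6.8 34.2]
68 3 [27.  29.9 30.4]
72 5 [25.2 28.1 29.5]
76 5 [13.8 26.9 29.3]
80 54 [11.2 27.2 36.3]
84 14 [34.7 36.6 38.1]
88 13 [35.5 36.8 37.9]
92 17 [36.7 38.4 39.3]
96 14 [37.1 38.3 39.2]
100 12 [37.5 39.3 40.5]
104 12 [38.1 39.2 40.5]
108 2 [35.4 36.1 36.7]
pawl [[31, 40], [30, 38], [33, 45], [32, 42], [29, 42], [29, 39], [25, 38], [32, 46], [27, 46], [28, 43], [27, 41], [25, 39], [23, 38], [29, 46], [26, 45], [25, 42], [21, 42], [19, 40], [25, 45], [25, 43], [20, 43], [18, 42], [18, 45], [15, 44], [14, 42], [16, 46], [14, 45], [12, 43], [11, 47], [11, 44], [8, 43], [9, 49], [8, 47], [6, 45], [10, 49], [5, 49], [4, 47], [1, 46], [5, 52], [4, 50], [1, 49], [-2, 48], [2, 54], [1, 52], [-2, 51], [-3, 49], [-4, 47], [2, 55], [0, 54], [-2, 52], [-4, 50], [-6, 49], [-6, 47], [-2, 55], [-3, 53], [-6, 52], [-7, 50], [-3, 54], [-6, 53], [-7, 51]]
```

The ejector face was at about 60, so contact should come at x≈10, the click at ≈19 and the stop at ≈24. I approach it by feel.

```bash
S='from h import *
st()'
python3 -m handwheel '[{"jaw":0, "dx":-0.02}, {"jaw":0, "dx":-0.04}, {"jaw":0, "dx":-0.04}]' >/dev/null; python3 -c "$S"
for i in 1; do python3 -m handwheel '[{"jaw":0, "dx":-0.02}, {"jaw":0, "dx":-0.04}, {"jaw":0, "dx":-0.04}]' >/dev/null; python3 -c "$S"; done
python3 -m handwheel '[{"jaw":0, "dx":-0.02}, {"jaw":0, "dx":-0.04}, {"jaw":0, "dx":-0.04}]' >/dev/null; python3 -c "$S"
python3 -m handwheel '[{"jaw":0, "dx":-0.02}, {"jaw":0, "dx":-0.02}]' >/dev/null; python3 -c "$S"
python3 -m handwheel '[{"jaw":0, "dx":-0.02}, {"jaw":0, "dx":-0.02}]' >/dev/null; python3 -c "$S"
```

```text
t 13.10 case [8.5 0.2] z 0.0587 Fx -0.3 Fy -1.9 Fz -1.3 M [-0.38  0.42  0.04]
t 13.40 case [10.7  0.2] z 0.0587 Fx -1.5 Fy -1.4 Fz -2.7 M [-0.39  0.29  0.  ]
t 13.70 case [12.6  0.2] z 0.0587 Fx 0.1 Fy -1.7 Fz -2.1 M [-0.4   0.26 -0.02]
t 13.90 case [13.5  0.1] z 0.0587 Fx -0.5 Fy -1.5 Fz -2.0 M [-0.4   0.33  0.04]
t 14.10 case [13.7  0.1] z 0.0588 Fx -4.4 Fy -1.2 Fz -0.6 M [-0.02  1.11 -0.  ]
```

Contact came at about 13.5. The catch is expected near 22.5.

```bash
S='from h import *
st()'
python3 -m handwheel '[{"jaw":0, "dx":-0.02}, {"jaw":0, "dx":-0.02}]' >/dev/null; python3 -c "$S"
python3 -m handwheel '[{"jaw":0, "dx":-0.02}, {"jaw":0, "dx":-0.02}]' >/dev/null; python3 -c "$S"
python3 -m handwheel '[{"jaw":0, "dx":-0.02}, {"jaw":0, "dx":-0.02}]' >/dev/null; python3 -c "$S"
python3 -m handwheel '[{"jaw":0, "dx":-0.02}, {"jaw":0, "dx":-0.02}]' >/dev/null; python3 -c "$S"
```

```text
t 14.30 case [14.6  0. ] z 0.0589 Fx -5.0 Fy -1.2 Fz 0.5 M [0.13 1.48 0.01]
t 14.50 case [15.5  0. ] z 0.0589 Fx -5.2 Fy -1.2 Fz 1.4 M [ 0.11  1.56 -0.03]
t 14.70 case [16.3 -0. ] z 0.0589 Fx -5.6 Fy -1.0 Fz 1.2 M [0.25 1.72 0.  ]
t 14.90 case [17.2 -0. ] z 0.0589 Fx -6.3 Fy -0.8 Fz 2.1 M [ 0.25  1.76 -0.01]
```

```bash
S='from h import *
st()'
python3 -m handwheel '[{"jaw":0, "dx":-0.02}, {"jaw":0, "dx":-0.02}]' >/dev/null; python3 -c "$S"
python3 -m handwheel '[{"jaw":0, "dx":-0.02}, {"jaw":0, "dx":-0.02}]' >/dev/null; python3 -c "$S"
python3 -m handwheel '[{"jaw":0, "dx":-0.02}, {"jaw":0, "dx":-0.02}]' >/dev/null; python3 -c "$S"
python3 -m handwheel '[{"jaw":0, "dx":-0.02}, {"jaw":0, "dx":-0.02}]' >/dev/null; python3 -c "$S"
```

```text
t 15.10 case [18.1  0. ] z 0.0589 Fx -6.0 Fy -0.3 Fz 2.1 M [ 0.36  1.85 -0.02]
t 15.30 case [19.1 -0. ] z 0.059 Fx -6.0 Fy -0.9 Fz 3.3 M [0.42 1.91 0.01]
t 15.50 case [19.9 -0. ] z 0.059 Fx -7.2 Fy -0.6 Fz 2.0 M [ 0.44  2.04 -0.04]
t 15.70 case [20.8  0. ] z 0.059 Fx -7.2 Fy -0.9 Fz 3.4 M [ 0.46  2.11 -0.02]
```

```bash
S='from h import *
st()'
python3 -m handwheel '[{"jaw":0, "dx":-0.02}, {"jaw":0, "dx":-0.02}]' >/dev/null; python3 -c "$S"
python3 -m handwheel '[{"jaw":0, "dx":-0.014}, {"jaw":0, "dx":-0.014}]' >/dev/null; python3 -c "$S"
python3 -m handwheel '[{"jaw":0, "dx":-0.014}, {"jaw":0, "dx":-0.014}]' >/dev/null; python3 -c "$S"
python3 -m handwheel '[{"jaw":0, "dx":-0.014}, {"jaw":0, "dx":-0.014}]' >/dev/null; python3 -c "$S"
```

```text
t 15.90 case [21.7  0. ] z 0.059 Fx -8.2 Fy -0.1 Fz 4.0 M [ 0.45  2.23 -0.  ]
t 16.10 case [22.2 -0. ] z 0.059 Fx -7.6 Fy -0.7 Fz 3.8 M [0.6  2.35 0.02]
t 16.30 case [22.8 -0. ] z 0.059 Fx -8.8 Fy 0.1 Fz 3.4 M [0.56 2.43 0.06]
t 16.50 case [23.4 -0. ] z 0.0591 Fx -9.2 Fy -0.7 Fz 4.0 M [ 0.62  2.47 -0.02]
```

```bash
S='from h import *
st()'
python3 -m handwheel '[{"jaw":0, "dx":-0.01}, {"jaw":0, "dx":-0.01}]' >/dev/null; python3 -c "$S"
python3 -m handwheel '[{"jaw":0, "dx":0.02}, {"jaw":0, "dx":0.02}]' >/dev/null; python3 -c "$S"
python3 -m handwheel '[{"jaw":0, "dx":0.02}, {"jaw":0, "dx":0.02}]' >/dev/null; python3 -c "$S"
python3 -m handwheel '[{"jaw":0, "dx":0.01}, {"jaw":0, "dx":0.01}]' >/dev/null; python3 -c "$S"
python3 -c "
from h import *
boxnow('wrist')"
```

```text
t 16.70 case [23.9 -0. ] z 0.0591 Fx -8.6 Fy 0.0 Fz 4.5 M [0.73 2.61 0.  ]
t 16.90 case [23.5  0.1] z 0.0589 Fx -6.5 Fy -0.8 Fz 2.3 M [0.38 1.89 0.  ]
t 17.10 case [22.8  0.1] z 0.0588 Fx -5.7 Fy -0.4 Fz 1.0 M [ 0.27  1.59 -0.  ]
t 17.30 case [22.6  0.1] z 0.0588 Fx -5.1 Fy -1.2 Fz 1.6 M [ 0.29  1.53 -0.06]
wrist tcp [22.6  0.1] n 9391 x [-28.   26.5] y [-28.8  43.4] z 0.0492 ((22.074737548828125, 7.30274772644043), (75.35608673095703, 100.78448486328125), 89.89979553222656)
```

```bash
python3 -c "
from h import *
c=eyes.capture('wrist'); W=cloud(c); q=incase(W)
m=(W[...,2]>.034)&(W[...,2]<.056)&(q[...,1]>31)&(q[...,1]<60)
v,u=np.nonzero(m); print(len(v),v.min(),v.max(),u.min(),u.max()); 
for x in range(-20,60,4):
    k=m&(q[...,0]>=x)&(q[...,0]<x+4)
    if k.any(): print(x,k.sum(),q[k][:,1].min().round(1),q[k][:,1].max().round(1),W[k][:,2].min().round(3),W[k][:,2].max().round(3))
cv2.imwrite('pics/w4.png',cv2.resize(c['pixels'][100:300,180:440,::-1],(780,600),interpolation=cv2.INTER_CUBIC))"
```

```text
1274 63 239 309 356
-20 3 32.9 34.1 0.034 0.035
-16 2 50.3 53.6 0.034 0.034
-12 14 33.9 59.0 0.034 0.035
-8 111 43.8 58.0 0.034 0.051
-4 229 33.1 58.4 0.034 0.053
0 174 43.0 55.0 0.036 0.052
4 135 34.2 53.8 0.034 0.051
8 133 43.6 60.0 0.034 0.051
12 135 33.3 60.0 0.034 0.051
16 127 41.9 49.4 0.035 0.051
20 125 41.1 48.4 0.035 0.051
24 32 40.6 46.6 0.035 0.049
28 8 40.3 59.4 0.034 0.039
```

View pics/w4.png

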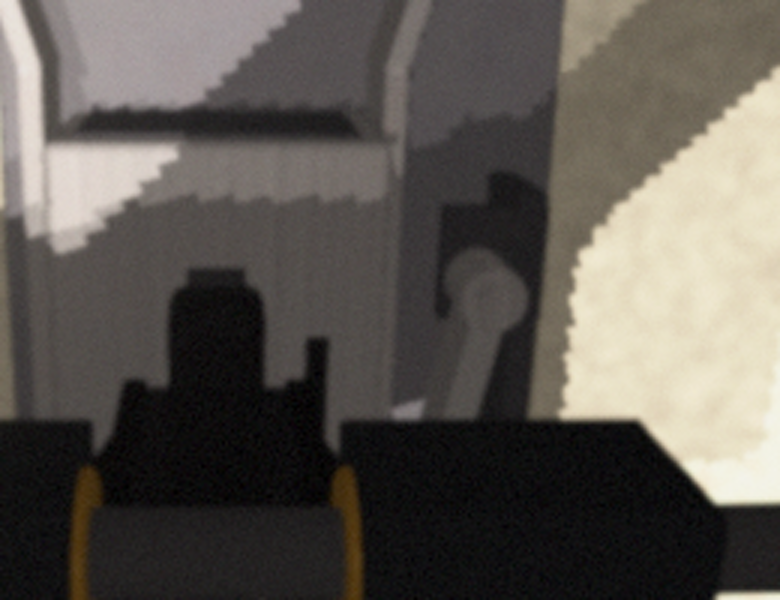

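The pawl's pin is at crop (490,300) and its finger runs towards (450,420), where the tip is hidden by the finger. I compare its slant now with the slant at the start.

```bash
cat >> h.py <<'E'
def pawl(c):
    W=cloud(c); q=incase(W); m=(W[...,2]>.044)&(W[...,2]<.056)&(q[...,1]>36)&(q[...,1]<60)&(q[...,0]>-12)&(q[...,0]<36)
    X=q[m]
    for x in range(-8,32,4):
        k=(X[:,0]>=x)&(X[:,0]<x+4)
        if k.sum()>2: print(x+2,k.sum(),X[k][:,1].mean().round(1),end=" | ")
    print()
    k=(X[:,0]>4); vx,vy,*_=cv2.fitLine(X[k].astype(np.float32),cv2.DIST_L2,0,.01,.01).ravel(); print("slant",np.degrees(np.arctan(vy/vx)).round(1))
E
python3 -c "
from h import *
for n in('top0','side0'): pawl(dict(np.load(n+'.npz')))
pawl(eyes.capture('wrist')); st()"
```

```text
2 3 47.8 | 10 4 43.5 | 18 3 39.7 | 26 3 41.0 | 
slant -13.5
-6 5 49.0 | -2 8 51.6 | 2 7 50.5 | 6 4 48.2 | 10 4 45.9 | 14 4 43.3 | 18 5 43.1 | 26 7 41.9 | 30 4 39.5 | 
slant -14.0
-6 52 48.8 | -2 170 48.2 | 2 159 48.5 | 6 112 48.3 | 10 97 46.7 | 14 104 46.0 | 18 99 45.1 | 22 95 44.2 | 26 7 42.0 | 
slant -16.4
t 17.45 case [22.6  0.1] z 0.0588 Fx -5.4 Fy -0.9 Fz 1.6 M [ 0.27  1.55 -0.05]
```

The slant looks shallower than at the start, so the tip may still be riding on the lug. I push a little further, watching force and slant.

The manual's scale: shifts go in units of 50 mm. Converting my numbers, -0.0025 m is -0.05, -0.001 m is -0.02.

```bash
S='from h import *
pawl(eyes.capture("wrist")); st()'
python3 -m handwheel '[{"jaw":0, "dx":-0.02}, {"jaw":0, "dx":-0.05}, {"jaw":0, "dx":-0.05}]' >/dev/null; python3 -c "$S"
python3 -m handwheel '[{"jaw":0, "dx":-0.014}, {"jaw":0, "dx":-0.014}]' >/dev/null; python3 -c "$S"
python3 -m handwheel '[{"jaw":0, "dx":-0.014}, {"jaw":0, "dx":-0.014}]' >/dev/null; python3 -c "$S"
```

```text
-6 54 48.9 | -2 175 48.2 | 2 151 48.5 | 6 109 48.3 | 10 106 46.6 | 14 102 45.7 | 18 98 44.9 | 22 100 44.0 | 26 44 43.1 | 
slant -16.1
t 17.80 case [24.2 -0. ] z 0.059 Fx -8.9 Fy 0.6 Fz 2.4 M [0.62 2.45 0.06]
-6 56 48.8 | -2 164 48.2 | 2 161 48.5 | 6 131 47.4 | 10 106 45.1 | 14 115 43.4 | 18 105 41.9 | 22 100 40.3 | 26 66 39.3 | 
slant -25.4
t 18.05 case [24.7  0.1] z 0.0591 Fx -9.1 Fy -0.1 Fz 5.1 M [0.64 2.57 0.  ]
-6 53 48.9 | -2 172 48.2 | 2 158 48.5 | 6 127 47.3 | 10 115 45.0 | 14 107 43.4 | 18 109 42.0 | 22 107 40.3 | 26 74 39.5 | 
slant -24.6
t 18.30 case [25.3  0. ] z 0.0591 Fx -9.4 Fy -0.1 Fz 5.3 M [ 0.77  2.57 -0.  ]
```

The slant jumped from 16° to 25° at x = 24.7, which is the click. I ease back onto the pawl and then open.

```bash
S='from h import *
st()'
python3 -m handwheel '[{"jaw":0, "dx":0.016}, {"jaw":0, "dx":0.024, "dz":-0.006}, {"jaw":0, "dx":0.024, "dz":-0.006}]' >/dev/null; python3 -c "$S"
python3 -m handwheel '[{"jaw":1}, {"jaw":1}, {"jaw":1}, {"jaw":1}, {"jaw":1}, {"jaw":1}]'; python3 -c "
from h import *
st(); boxnow('wrist'); pawl(eyes.capture('wrist'))"
```

```text
t 18.60 case [24.6  0.1] z 0.059 Fx -7.1 Fy 0.1 Fz 2.5 M [ 0.57  1.99 -0.01]
time_s: 19.2
tcp_pos: [0.6254, 0.1398, 0.0591]
ee_rot: [[-0.958, 0.287, 0.0], [0.287, 0.958, 0.0], [-0.0, 0.0, -1.0]]
wrist_force: [0.2, -0.5, 0.2]
gripper_width: 0.619
gripper_force: 0.0
t 19.20 case [26.4  0.2] z 0.0591 Fx 0.4 Fy -0.4 Fz 0.2 M [-0.04 -0.02  0.03]
wrist tcp [26.3  0.2] n 13004 x [-28.5  69.9] y [-28.3  42.9] z 0.049 ((32.73582077026367, 7.310602188110352), (75.08415222167969, 123.5127182006836), 89.41769409179688)
-6 50 48.8 | -2 173 48.3 | 2 157 48.6 | 6 129 47.5 | 10 111 44.9 | 14 103 43.3 | 18 105 41.8 | 22 40 42.2 | 26 5 44.2 | 
slant -24.9
```

Scaled: -0.14 m is -2.8, -0.12 m is -2.4.

```bash
python3 -m handwheel '[{"jaw":1}, {"jaw":1, "dz":-0.3}, {"jaw":1, "dz":-0.9}, {"jaw":1, "dz":-1.7}, {"jaw":1, "dz":-2.4}, {"jaw":1, "dz":-2.8}, {"jaw":1, "dz":-2.8}, {"jaw":1, "dz":-2.8}]'; python3 -c "
from h import *
c=eyes.capture('wrist'); save(c,'w5.png'); W=cloud(c).reshape(-1,3); q=incase(W)
for a,b in((.042,.053),(.076,.092)):
  k=(abs(q[:,0]-22)<60)&(abs(q[:,1])<32)&(W[:,2]>a)&(W[:,2]<b); print(np.median(W[k,2]),np.percentile(q[k],[1,99],axis=0),cv2.minAreaRect(q[k].astype(np.float32)))
pawl(c)
k=(abs(q[:,0]-75)<25)&(abs(q[:,1])<13)
for x in range(60,92,3):
  m=k&(q[:,0]>=x)&(q[:,0]<x+3); print(x,m.sum(),np.percentile(W[m,2],[10,50,90]).round(3) if m.any() else '')"
```

```text
time_s: 20.1
tcp_pos: [0.6247, 0.1399, 0.1988]
ee_rot: [[-0.958, 0.287, -0.0], [0.287, 0.958, 0.001], [0.0, 0.0, -1.0]]
wrist_force: [0.5, 0.3, -1.0]
gripper_width: 0.996
gripper_force: 0.0
0.04887061338265197 [[-27.63098152 -29.85561321]
 [ 70.18859359  29.84954005]] ((21.718605041503906, 1.2612323760986328), (62.59224319458008, 100.18284606933594), 88.51803588867188)
0.08480447320153447 [[-10.10798061  -7.51527792]
 [ 52.28730967   6.75794668]] ((21.30877113342285, -0.2522110939025879), (13.979547500610352, 63.269039154052734), 88.9532241821289)
-6 14 48.4 | -2 58 48.5 | 2 56 48.9 | 6 42 46.9 | 10 33 44.8 | 14 34 43.1 | 18 33 41.9 | 22 37 40.1 | 26 34 40.0 | 30 41 40.5 | 
slant -15.2
60 30 [0.048 0.049 0.049]
63 35 [0.048 0.049 0.05 ]
66 68 [0.048 0.049 0.05 ]
69 52 [0.048 0.049 0.049]
72 0 
75 3 [0.032 0.032 0.033]
78 26 [0.029 0.031 0.032]
81 169 [0.021 0.031 0.037]
84 78 [0.038 0.039 0.04 ]
87 63 [0.038 0.039 0.04 ]
90 70 [0.038 0.039 0.039]
```

View pics/w5.png

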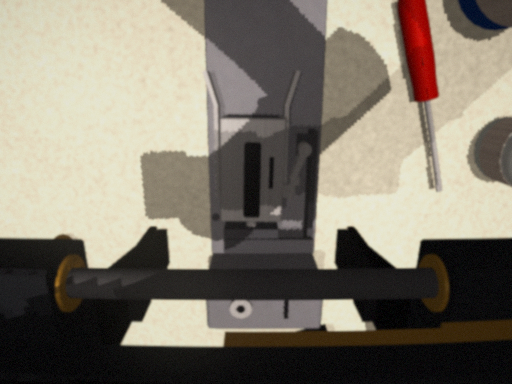

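The picture shows the box lying flat and straight in the channel (220–285, 117–220), with the pawl at (300,160) turned in behind the lug. The box rests at x ≈ 21.7 rather than being driven back to about 13. Handing in.

```bash
python3 -c "
from h import *
print(workorder.finish_job())"
```

```text
the job is handed in; nothing more can be done
None
```

The coin box is in the meter, held by the pawl against the ejector and let go. I handed the job in at about 20 s; it returned no verdict, so I have only my own last picture to go by. It shows the box flat and straight, with the ejector pressed in about 9 mm. The push never read over about 10 N at the wrist, and I saw nothing else touched or moved.

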